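# Turn the oat biscuit over onto the board with the turner

### The job

Pick up the turner by its handle and with its blade slide the big oat biscuit along the worktop until it is up against the edge of the wooden board, then lever up the near rim so that the biscuit tips right over onto the board and lies flat there with its plain underside up; touch the biscuit only with the turner. Then lay the turner blade-down across the narrow ridge of its rest so that it balances there level, and let go. Leave the mug, the salt shaker and the garlic where they are.

Things in the scene. Friction and masses are not known exactly. Their poses are not given: they have to be found in the camera images.
- biscuit: rigid round oat biscuit, 112 mm across, 16 mm thick, 0.08 to 0.16 kg. Starts on the worktop 12 to 45 mm from the board's +y edge (board frame), cross-scored face up. Origin: centre of the plain underside; z axis toward the scored face. Underside flat to radius 40 mm, then sloping up to 8 mm above the worktop at the rim, so a thin blade lying on the worktop gets under the rim.
- board: wooden serving board, fixed, 170 mm (x) by 150 mm (y) by 16 mm thick; origin at the centre of its underside on the worktop. The edge facing the biscuit is the straight one at y = +75 mm in the board's frame.
- turner: steel turner, wooden handle, 0.2 kg, 235 mm long, starts flat on its blade (it stands on it alone). Origin: centre of the blade's underside; x to the blade's front edge, z up. Blade 100 (x) by 75 (y) by 2.5 mm. Neck rises from its rear to a straight level handle 22 mm wide (y), 18 thick, from x = -75 to -185 mm, centre line 42 mm above the blade's underside (33 mm free below it).
- blade_tip (a point): middle of the blade's straight front edge, at its underside, 50 mm ahead of the turner's origin; axes as the turner's
- handle_grip (a point): centre of the handle at its front part, 115 mm behind and 42 mm above the turner's origin; a good place to grip, across the 22 mm width; axes as the turner's
- balance (a point): point of the blade's underside straight below the whole turner's centre of mass, 25 mm behind the blade's centre; axes as the turner's
- rest: earthenware turner rest, fixed: foot 70 (x) by 100 (y) by 10 mm with a flat-topped ridge 30 mm wide (x), 100 mm long (y) along its middle, top 40 mm above the worktop. Origin: centre of its underside. The turner goes across it, its length along the rest's x, either way round; it balances only with its balance point over the ridge.
- mug_a: small white mug, 62 by 88 by 50 mm, a bystander; origin at the centre of its underside
- salt_shaker: salt shaker, 44 mm across, 90 mm tall, a bystander; origin at the centre of its underside
- garlic: garlic bulb, about 60 mm, a bystander; origin at the centre of its underside
Things that resemble listed ones, but are neither listed nor needed, are in the scene too. Of the things shaped like the rest, the terracotta one is meant.

How it is judged (in metres and radians):
On the way, in this order (a step that is already met when the one before it is completed fails the run):
1. the turner is held off the worktop (height (world z) of turner above 0.015 m and contact force between the fingers and turner above 2 N), for 0.2 s.
2. the biscuit has been slid up to the board's edge (within 5 mm), still scored face up (y of biscuit in the frame of board between 0.11 and 0.136 m and angle between biscuit's own z axis and vertical below 0.5 rad and contact force between turner and biscuit above 0.01 N).
3. the held turner levers the biscuit up on edge (angle between biscuit's own z axis and vertical between 0.7 and 2 rad and contact force between turner and biscuit above 0.01 N and contact force between the fingers and turner above 2 N).
4. the biscuit lies on the board, underside up (angle between biscuit's own z axis and vertical above 3.04 rad and contact force between biscuit and board above 0.2 N), for 0.2 s.
At the end, for the whole second after the job is handed in: The biscuit is at rest lying flat (within 0.1 rad) on the board with its plain underside up and its centre over the board; the turner lies released, at rest, across the ridge of the rest (within 0.5 rad of square), blade down on the ridge's top, level within 0.12 rad (all of step 4 and height (world z) of biscuit between 0.027 and 0.037 m and y of biscuit in the frame of board between -0.075 and 0.075 m and x of biscuit in the frame of board between -0.085 and 0.085 m and linear speed of each of biscuit, turner below 0.02 m/s and contact force between turner and rest above 0.5 N and angle between turner's own z axis and vertical below 0.12 rad and angle between the x axis of turner and the x axis of rest, either way round below 0.5 rad and x of balance in the frame of rest between -0.022 and 0.022 m and z of balance in the frame of rest between 0.035 and 0.046 m); the robot touches nothing.
It fails at once if the gripper or arm presses on the biscuit (contact force between any of the fingers, the arm and biscuit above 0.5 N).
It fails at once if the mug is moved over 40 mm (distance of mug_a from where it was at the start of the episode above 0.04 m).
It fails at once if the salt shaker is moved over 40 mm (distance of salt_shaker from where it was at the start of the episode above 0.04 m).
It fails at once if the garlic is moved over 40 mm (distance of garlic from where it was at the start of the episode above 0.04 m).
It also fails if it takes over 54 s, if anything falls off the work surface, if the arm or the gripper's body presses on something with over 40 N, if the wrist force passes 120 N, or if a joint passes its speed limit or range.

### The arm

A 6-joint arm with a two-finger parallel gripper is mounted at the origin on the work surface; the furniture and walls round the work are solid. World frame = base frame: x ahead of the robot, y to its left, z up, the work surface at z = 0. Lengths are in mm, angles in rad, forces in N, time in s.
With the tool pointing down it reaches from about 350 to 775 mm from the base axis. Payload 7.3 kg.
Tool frame: the origin (TCP) lies at the very end of the fingers, on their centre line; the grasp point (between the pads) lies 19 mm behind it; z points along the fingers, y is the line along which they close (so a half turn about z gives the same grasp; the last joint's range is limited). The gripper opens to 92 mm and grips with 3 to 60 N. Pads are 19 mm wide; open, the fingers measure 130 mm over their backs; the gripper's body (75 mm by 190 mm) begins 47 mm behind the grasp point.
Start: joints at [1.013, 0.342, 1.524, -0, 1.275, -0.146], TCP at [210.124, 481.137, 226.741] pointing down, gripper open.
Joint ranges: [-2.53, 2.53], [-0.77, 2.02], [0.04, 2.7], [-1, 4.14], [0.28, 2.66], [-3.11, 3.11]. Speed limits (rad/s): [2.57, 2.57, 3.14, 3.14, 3.14, 3.14].

### API

Orientations are given as [roll, pitch, yaw] about the fixed x, y, z axes, in that order (R = Rz(yaw) Ry(pitch) Rx(roll)).
In Python, from plant import bot gives the robot as it stands.
- The arm moves only by the tool send_rows, never from a script. Its argument "rows" is a list of rows, each an object of numbers: "x", "y", "z": the shift along the tool's x, y, z in units of 0.2 m (1.0 is 0.2 m); "ax", "ay", "az": the turn, a rotation vector about the tool's x, y, z in units of 60 degrees (1.0 is 60 degrees); "jaw": the opening, from -1 (shut) to 1 (fully open), so that 0 is half open. In form: [{"x": .., "y": .., "z": .., "ax": .., "ay": .., "az": .., "jaw": ..}, ...]. A call has exactly 10 rows; each row is the pose to reach, as a shift and turn from the pose commanded when the call began, along the tool's axes at that moment; what a row does not reach only later rows make up. A row lasts 1/8 s, in which the tool goes at most 62.5 mm and 10.7 degrees, less where a joint would pass 70% of its speed; a pose out of reach is approached as far as the arm can. A call with a number of a shift or a turn outside -1 to 1 is refused whole. A call with a gripper value outside its range is refused whole. The fingers move at their own pace and stop on an object; the grip force is fixed at half the most. Time passes only in rows, so rows that repeat a pose let the fingers close, or fill a call up. It gives the time, the measured TCP pose, the force, the opening and the grip force at its end, in the units of the state.
- bot.get_obs(): the state, without advancing time (a new reading comes with each control period).
- bot.capture(name): name is "scene" or "side" or "wrist"; returns (picture, depth): 400x640x3 uint8, red, green, blue; 400x640 float32, mm along the optical axis (not along the pixel's ray), 0 where there is no reading.
- bot.camera_model(name): a dict with "vertical_fov" (degrees; the focal length in pixels is half the picture's height over the tangent of half this angle, whatever the lens; pixels are square), "cx", "cy" (the principal point, pixels), "R" (3x3) and "t" (3): a world point X has camera coordinates R X + t; the wrist camera has in their place "T_tool_cam" (4x4, takes a point from camera to tool coordinates, whose origin is the TCP and whose axes are the flange's). Camera axes: x right, y down, z forward; pixel columns grow to the right and rows downward; lengths in mm; the calibration is good to about 2 mm. A picture is of the moment at which its call begins: read the wrist's pose just before it. camera_model takes no time and is no camera call.
- bot.close_job(): hands the job in; it is judged then, once.
The state is a dict: "time": time; "joint_positions": joint angles; "dq": joint speeds; "tau": joint torques, N m; "tool_pos": TCP position; "tcp_rot": TCP orientation; "contact_force": force on the tool from outside, world axes, zero at the start; "moment": the same for the moment, N m; "grip_width": finger opening in mm; "finger_force": force on a finger pad.
Only numpy, scipy, OpenCV 4.12 (cv2) and the standard library are available. Lean on these libraries where they do the work, as an engineer would, in place of code of your own. Each camera call takes 0.05 s, during which the arm holds its last target. There are 200 camera calls.

## Working session

There is one attempt and no reset: what is moved stays moved. The work goes in short steps, Python scripts to look and compute and a tool call to move; the robot and the scene stay as the last step left them, time stands still between calls to the robot, and variables do not carry over. Pictures are saved under pics/ and viewed, at most 10 in all, crops included, and the job is handed in when it is done.

Besides the shell and the picture viewer there is one more tool, called after "Call:" as a command line: name --argument value ..., lists and objects as JSON in quotes. send_rows: Moves the arm, as the interface text tells. Its arguments: {"type":"object","properties":{"rows":{"type":"array","items":{"type":"object","properties":{"x":{"type":"number","minimum":-1,"maximum":1},"y":{"type":"number","minimum":-1,"maximum":1},"z":{"type":"number","minimum":-1,"maximum":1},"ax":{"type":"number","minimum":-1,"maximum":1},"ay":{"type":"number","minimum":-1,"maximum":1},"az":{"type":"number","minimum":-1,"maximum":1},"jaw":{"type":"number"}}}}},"required":["rows"]}

```bash
ls; mkdir -p pics; cat > h.py <<'E'
import numpy as np, cv2
from scipy.spatial.transform import Rotation as Ro
from plant import bot
def cam(n):
    m=bot.camera_model(n); f=200/np.tan(np.radians(m["vertical_fov"])/2)
    if n=="wrist":
        o=bot.get_obs(); T=np.eye(4); T[:3,:3]=Ro.from_euler("xyz",o["tcp_rot"]).as_matrix(); T[:3,3]=o["tool_pos"]
        W=T@np.array(m["T_tool_cam"])
    else:
        W=np.eye(4); R=np.array(m["R"]); W[:3,:3]=R.T; W[:3,3]=-R.T@np.array(m["t"])
    return f,m["cx"],m["cy"],W
def grab(n):
    c=cam(n); im,d=bot.capture(n); return c,im,np.array(d)
def ray(c,uv,z):
    f,cx,cy,W=c; uv=np.atleast_2d(uv).astype(float)
    d=np.c_[(uv[:,0]-cx)/f,(uv[:,1]-cy)/f,np.ones(len(uv))]@W[:3,:3].T
    o=W[:3,3]; return o+d*((z-o[2])/d[:,2])[:,None]
def cloud(c,d):
    f,cx,cy,W=c; v,u=np.mgrid[:400,:640]
    P=np.stack([(u-cx)/f*d,(v-cy)/f*d,d],-1); return P@W[:3,:3].T+W[:3,3]
E
python3 - <<'E'
from h import *
for n in ["scene","side"]:
    c,im,d=grab(n); cv2.imwrite(f"pics/{n}0.png",im[:,:,::-1]); np.savez(n,im=im,d=d,P=cloud(c,d)); print(n,c[3].round(2).tolist(),c[0])
print(bot.get_obs()); print(bot.camera_model("wrist"))
E
```

```text
pics
scene [[-0.49, -0.35, 0.8, -343.66], [-0.87, 0.19, -0.46, 472.27], [0.01, -0.92, -0.4, 503.44], [0.0, 0.0, 0.0, 1.0]] 437.9942292088104
side [[0.95, -0.11, 0.28, 191.24], [-0.3, -0.4, 0.87, -1025.12], [0.02, -0.91, -0.41, 540.55], [0.0, 0.0, 0.0, 1.0]] 450.28314922095626
{'time': 0.1, 'joint_positions': array([ 1.01302218e+00,  3.42680752e-01,  1.52493498e+00,  1.90375998e-06,
        1.27541406e+00, -1.46022476e-01]), 'dq': array([ 6.23633076e-04, -7.42708749e-04, -2.62920086e-03,  1.04424685e-03,
        6.00059270e-05,  1.13026881e-03]), 'tau': array([ 2.17146473e-03, -4.32002234e+01, -2.44694853e+01,  7.20640831e-02,
        5.25735423e-02, -1.76529170e-06]), 'tool_pos': array([209.90276534, 480.80479192, 226.09538   ]), 'tcp_rot': array([-3.14017107e+00, -2.10911033e-04,  2.72984027e+00]), 'contact_force': array([ 0.23178746,  0.36691808, -1.01066682]), 'moment': array([0.06066969, 0.00170846, 0.03361198]), 'finger_force': 0.0, 'grip_width': 92.20077409587063}
{'vertical_fov': 61.05369176231716, 'cx': 322.7292863323817, 'cy': 194.6099673087316, 'T_tool_cam': array([[-7.28214301e-04, -9.67561665e-01, -2.52633912e-01,
         6.81780846e+01],
       [ 9.99999668e-01, -6.12525198e-04, -5.36579422e-04,
        -4.20545036e-01],
       [ 3.64429042e-04, -2.52634219e-01,  9.67561791e-01,
        -1.59247625e+02],
       [ 0.00000000e+00,  0.00000000e+00,  0.00000000e+00,
         1.00000000e+00]])}
```

View pics/scene0.png

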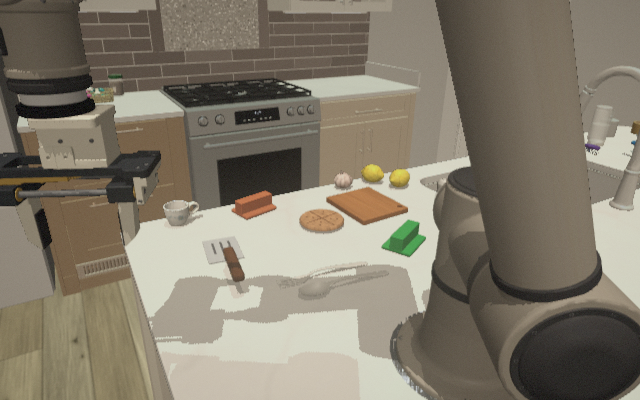

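View pics/side0.png

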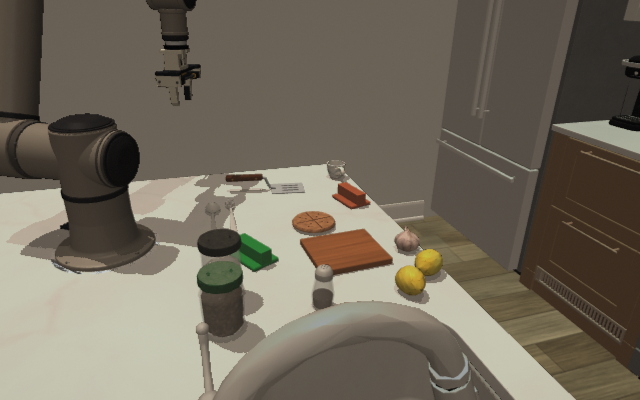

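The scene view shows the turner (blade 223,250; handle 235,265), biscuit (322,220), board (367,204), mug (178,212) and garlic (343,180). Two things are shaped like the rest: terracotta (254,205) and green (404,238). The terracotta one fits the description. The salt shaker is at (323,287) in the side view.

```bash
python3 - <<'E'
from h import *
for n,boxes in {"scene":dict(bis=(295,345,205,236),board=(322,410,184,225),rest=(228,280,190,220),handle=(222,246,245,282),blade=(198,250,232,268)),
  "side":dict(bis=(288,340,208,236),board=(296,394,228,275),rest=(328,374,180,210),handle=(222,266,170,184),blade=(264,310,178,196),mug=(322,350,156,182),garlic=(392,422,226,254),salt=(308,340,262,310))}.items():
    D=np.load(n+".npz"); im,P=D["im"],D["P"]; hsv=cv2.cvtColor(im,cv2.COLOR_RGB2HSV); c=cam(n)
    for k,(a,b,e,f) in boxes.items():
        m=np.zeros((400,640),bool); m[e:f,a:b]=1
        if k in("bis","board","rest","handle"): m&=(hsv[...,1]>90)&((hsv[...,0]<22)|(hsv[...,0]>170))
        elif k=="blade": m&=(P[...,2]>-3)&(im.max(2)<200)
        else: m&=(P[...,2]>8)
        nn,l,s,_=cv2.connectedComponentsWithStats(m.astype(np.uint8)); m=l==1+s[1:,4].argmax()
        Q=P[m]; Q=Q[D["d"][m]>0]
        print(n,k,m.sum(),"med",np.median(Q,0).round(),"lo",np.percentile(Q,3,0).round(),"hi",np.percentile(Q,97,0).round())
        if k in("bis","board","rest","handle","blade"):
            z={"bis":16,"board":16,"rest":40,"handle":51,"blade":2}[k]
            T=Q[abs(Q[:,2]-z)<5]
            if len(T)>20:
                r=cv2.minAreaRect(T[:,:2].astype(np.float32)); print("   top",len(T),T[:,2].mean().round(1),np.round(r[0],1),np.round(r[1],1),round(r[2],1),cv2.boxPoints(r).round().tolist())
E
```

```text
scene bis 748 med [486. -20.  18.] lo [444. -69.  11.] hi [537.  25.  20.]
   top 727 17.6 [493.1 -23.8] [104.8 103.3] 86.6 [[438.0, -73.0], [542.0, -79.0], [548.0, 25.0], [445.0, 32.0]]
scene board 1722 med [ 505. -170.   18.] lo [ 440. -248.    6.] hi [ 597. -107.   20.]
   top 1527 17.8 [ 523.2 -180. ] [167.5 149.3] 3.5 [[435.0, -111.0], [444.0, -260.0], [611.0, -249.0], [602.0, -100.0]]
scene rest 804 med [633.  98.  24.] lo [609.  46.   5.] hi [661. 143.  43.]
   top 257 40.9 [645.4  92.4] [ 34.1 100.6] 15.8 [[615.0, 136.0], [643.0, 39.0], [675.0, 49.0], [648.0, 145.0]]
scene handle 155 med [379. 249.  53.] lo [351. 239.  49.] hi [406. 258.  54.]
   top 154 52.5 [379.4 248.5] [19.  62.5] 83.5 [[347.0, 243.0], [409.0, 236.0], [411.0, 254.0], [349.0, 262.0]]
scene blade 930 med [469. 246.   5.] lo [341. 197.   2.] hi [533. 269.  54.]
   top 666 4.5 [474.7 233.5] [ 76.6 130.5] 82.2 [[405.0, 204.0], [534.0, 187.0], [545.0, 263.0], [415.0, 280.0]]
side bis 738 med [494. -42.  15.] lo [447. -84.   9.] hi [542.  14.  18.]
   top 690 15.4 [496.1 -33.7] [107.5 108.8] 33.3 [[421.0, -18.0]
[... 367 characters left out ...]
 103.8] 13.3 [[619.0, 133.0], [643.0, 32.0], [676.0, 40.0], [653.0, 141.0]]
side handle 213 med [359. 239.  46.] lo [312. 228.  36.] hi [409. 253.  51.]
   top 104 48.9 [361.3 241.1] [ 17.9 103.8] 79.4 [[309.0, 242.0], [411.0, 223.0], [414.0, 240.0], [312.0, 259.0]]
side blade 824 med [492. 234.   1.] lo [425. 172.  -2.] hi [563. 312.  12.]
   top 786 0.8 [492.4 245.2] [149.1 145.5] 74.6 [[402.0, 193.0], [543.0, 154.0], [582.0, 298.0], [442.0, 336.0]]
side mug 278 med [666. 265.  38.] lo [640. 227.  11.] hi [694. 311.  49.]
side garlic 417 med [ 666. -220.   32.] lo [ 647. -234.   11.] hi [ 693. -195.   51.]
side salt 1038 med [ 414. -370.   48.] lo [ 270. -813.   11.] hi [ 481. -237.  366.]
```

```bash
python3 - <<'E'
from h import *
a=cv2.imread("pics/scene0.png")[165:295,150:430]; b=cv2.imread("pics/side0.png")[150:310,215:440]
cv2.imwrite("pics/crop.png",np.vstack([cv2.resize(a,(700,325),interpolation=2),cv2.copyMakeBorder(cv2.resize(b,(380,270),interpolation=2),0,0,0,320,0)]))
E
```

```text
(no output)
```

View pics/crop.png

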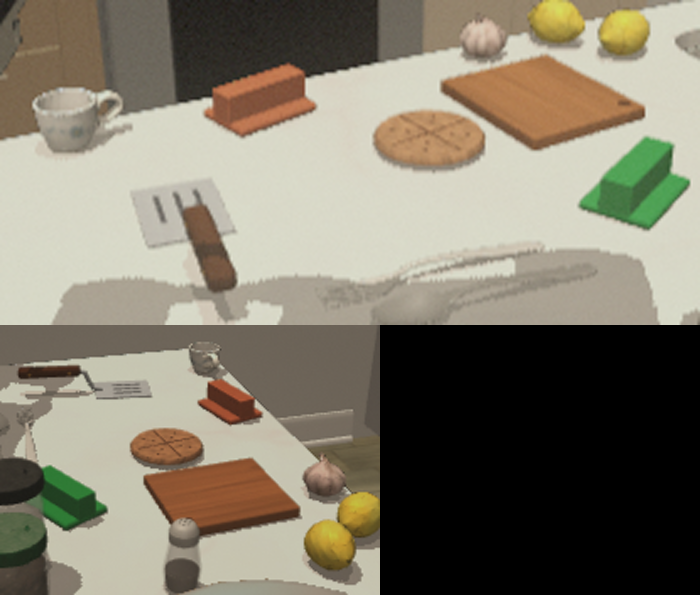

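The crop confirms it: the terracotta rest is at scene (254,205) beside the mug, and the green one is the decoy. The turner's handle points toward the robot (world −x) and its blade toward +x. Next I go above the handle and take one wrist look.

```bash
cat >> h.py <<'E'
def rel(p,yaw,pitch=0):
    """row numbers to reach TCP p, tool down at tool yaw(deg); pitch = turner nose-up deg (tool x = -turner x)"""
    o=bot.get_obs(); R=Ro.from_euler("xyz",o["tcp_rot"])
    ty=Ro.from_euler("z",yaw,degrees=True)*Ro.from_euler("y",pitch,degrees=True)*Ro.from_euler("x",180,degrees=True)
    d=R.inv().apply(np.array(p)-o["tool_pos"])/200; a=np.degrees((R.inv()*ty).as_rotvec())/60
    print("xyz",d.round(3),"a",a.round(3),"rows needed",np.linalg.norm(d)*200/62.5,np.linalg.norm(a)*60/10.7)
E
python3 -c "
from h import *
rel((400,241,200),172)"
```

```text
xyz [-1.351 -0.718  0.131] a [-0.001 -0.    -0.26 ] rows needed 4.913960930044534 1.4571851456672589
```

Call:
send_rows --rows '[{"x": -0.25, "y": -0.13, "z": 0.02, "az": -0.08, "jaw": 1}, {"x": -0.5, "y": -0.27, "z": 0.05, "az": -0.16, "jaw": 1}, {"x": -0.75, "y": -0.4, "z": 0.08, "az": -0.26, "jaw": 1}, {"x": -1, "y": -0.53, "z": 0.1, "az": -0.26, "jaw": 1}, {"x": -1, "y": -0.72, "z": 0.13, "az": -0.26, "jaw": 1}, {"x": -1, "y": -0.72, "z": 0.13, "az": -0.26, "jaw": 1}, {"x": -1, "y": -0.72, "z": 0.13, "az": -0.26, "jaw": 1}, {"x": -1, "y": -0.72, "z": 0.13, "az": -0.26, "jaw": 1}, {"x": -1, "y": -0.72, "z": 0.13, "az": -0.26, "jaw": 1}, {"x": -1, "y": -0.72, "z": 0.13, "az": -0.26, "jaw": 1}]'

```text
schema error: expected keys x, y, z, ax, ay, az, jaw
```

```bash
python3 - <<'E'
from h import *
o=bot.get_obs();print(o["time"],o["tool_pos"],o["tcp_rot"])
c,im,d=grab("wrist"); cv2.imwrite("pics/w1.png",im[:,:,::-1]); np.savez("w1",im=im,d=d,P=cloud(c,d))
P=cloud(c,d); hsv=cv2.cvtColor(im,cv2.COLOR_RGB2HSV)
m=(hsv[...,1]>90)&(hsv[...,2]<180)&((hsv[...,0]<22)|(hsv[...,0]>165))&(abs(P[...,2]-51)<8)&(d>0)
r=cv2.minAreaRect(P[m][:,:2].astype(np.float32)); print(m.sum(),np.median(P[m],0),r,cv2.boxPoints(r).round())
rows=np.argwhere(m);print(rows.min(0),rows.max(0))
E
```

```text
0.1 [209.90276534 480.80479192 226.09538   ] [-3.14017107e+00 -2.10911033e-04  2.72984027e+00]
0 [nan nan nan] ((0.0, 0.0), (0.0, 0.0), 0.0) [[0. 0.]
 [0. 0.]
 [0. 0.]
 [0. 0.]]
  return _methods._mean(a, axis=axis, dtype=dtype,
  ret = um.true_divide(
Traceback (most recent call last):
ValueError: zero-size array to reduction operation minimum which has no identity
```

View pics/w1.png

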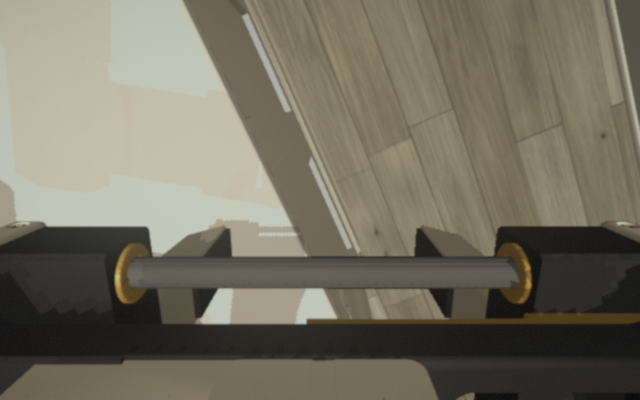

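The pose was unchanged (every row needs all the keys), so this picture shows only the worktop's edge and the gripper. Image-up is tool +x, so I'll look from over the blade with the handle in the upper half.

Call:
send_rows --rows '[{"x": -0.25, "y": -0.13, "z": 0.02, "ax": 0, "ay": 0, "az": -0.08, "jaw": 1}, {"x": -0.5, "y": -0.27, "z": 0.05, "ax": 0, "ay": 0, "az": -0.16, "jaw": 1}, {"x": -0.75, "y": -0.4, "z": 0.08, "ax": 0, "ay": 0, "az": -0.26, "jaw": 1}, {"x": -1, "y": -0.53, "z": 0.1, "ax": 0, "ay": 0, "az": -0.26, "jaw": 1}, {"x": -1, "y": -0.7, "z": 0.1, "ax": 0, "ay": 0, "az": -0.26, "jaw": 1}, {"x": -1, "y": -0.7, "z": 0.1, "ax": 0, "ay": 0, "az": -0.26, "jaw": 1}, {"x": -1, "y": -0.7, "z": 0.1, "ax": 0, "ay": 0, "az": -0.26, "jaw": 1}, {"x": -1, "y": -0.7, "z": 0.1, "ax": 0, "ay": 0, "az": -0.26, "jaw": 1}, {"x": -1, "y": -0.7, "z": 0.1, "ax": 0, "ay": 0, "az": -0.26, "jaw": 1}, {"x": -1, "y": -0.7, "z": 0.1, "ax": 0, "ay": 0, "az": -0.26, "jaw": 1}]'

```text
time: 1.4
tool_pos: [337.3, 273.2, 206.6]
tcp_rot: [3.142, -0.0, 3.003]
contact_force: [-0.4, 0.6, -0.3]
grip_width: 91.7
finger_force: 0.0
```

```bash
python3 -c "
from h import *
rel((470,235,200),172)"
```

```text
xyz [-0.684 -0.097  0.033] a [ 0.    -0.     0.001] rows needed 2.2121495619439004 0.004701255283984817
```

Call:
send_rows --rows '[{"x": -0.23, "y": -0.03, "z": 0.03, "ax": 0, "ay": 0, "az": 0, "jaw": 1}, {"x": -0.46, "y": -0.06, "z": 0.03, "ax": 0, "ay": 0, "az": 0, "jaw": 1}, {"x": -0.68, "y": -0.1, "z": 0.03, "ax": 0, "ay": 0, "az": 0, "jaw": 1}, {"x": -0.68, "y": -0.1, "z": 0.03, "ax": 0, "ay": 0, "az": 0, "jaw": 1}, {"x": -0.68, "y": -0.1, "z": 0.03, "ax": 0, "ay": 0, "az": 0, "jaw": 1}, {"x": -0.68, "y": -0.1, "z": 0.03, "ax": 0, "ay": 0, "az": 0, "jaw": 1}, {"x": -0.68, "y": -0.1, "z": 0.03, "ax": 0, "ay": 0, "az": 0, "jaw": 1}, {"x": -0.68, "y": -0.1, "z": 0.03, "ax": 0, "ay": 0, "az": 0, "jaw": 1}, {"x": -0.68, "y": -0.1, "z": 0.03, "ax": 0, "ay": 0, "az": 0, "jaw": 1}, {"x": -0.68, "y": -0.1, "z": 0.03, "ax": 0, "ay": 0, "az": 0, "jaw": 1}]'

```text
time: 2.65
tool_pos: [469.2, 234.1, 200.8]
tcp_rot: [3.141, 0.0, 3.002]
contact_force: [0.3, 0.1, -0.2]
grip_width: 91.6
finger_force: 0.0
```

```bash
python3 - <<'E'
from h import *
c,im,d=grab("wrist"); cv2.imwrite("pics/w2.png",im[:,:,::-1]); P=cloud(c,d); hsv=cv2.cvtColor(im,cv2.COLOR_RGB2HSV)
m=(hsv[...,1]>80)&((hsv[...,0]<22)|(hsv[...,0]>165)); m[240:]=0
n,l,s,_=cv2.connectedComponentsWithStats(m.astype(np.uint8)); m=l==1+s[1:,4].argmax()
p=np.argwhere(m); print(m.sum(),p.min(0),p.max(0))
Q=ray(c,p[:,::-1],51); print("z med",np.median(P[m&(d>0)],0))
r=cv2.minAreaRect(Q[:,:2].astype(np.float32)); print(r,cv2.boxPoints(r).round(1).tolist())
s=np.linalg.svd(Q-Q.mean(0),full_matrices=False)[2][0];print(np.degrees(np.arctan2(s[1],s[0])))
E
```

```text
3719 [181  35] [231 138]
z med [467.24609057 -17.04704345  17.08859723]
((460.88311767578125, 4.9304351806640625), (98.45858764648438, 49.068504333496094), 83.5239028930664) [[431.0, -41.20000076293945], [479.70001220703125, -46.79999923706055], [490.79998779296875, 51.099998474121094], [442.1000061035156, 56.599998474121094]]
-98.7968466288052
```

View pics/w2.png

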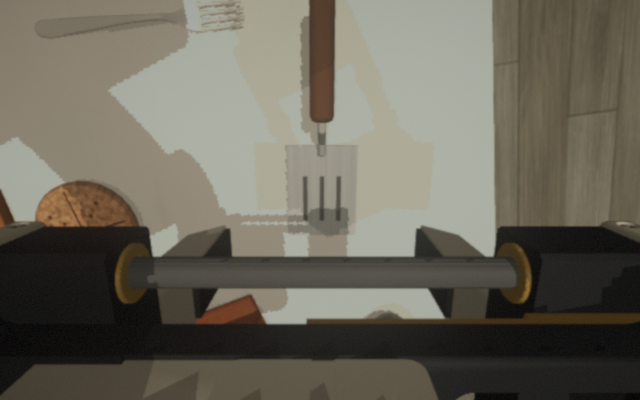

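The wrist view shows the turner's handle from (322,0) to its front end at (322,122), and the blade's rear edge from (286,145) to (357,145). The biscuit is at (85,205).

```bash
python3 - <<'E'
from h import *
c=cam("wrist"); im=cv2.imread("pics/w2.png"); hsv=cv2.cvtColor(im,cv2.COLOR_BGR2HSV)
m=(hsv[...,1]>80)&((hsv[...,0]<22)|(hsv[...,0]>165)); m[130:]=0; m[:,:290]=0; m[:,350:]=0
for r in (5,40,80,110): 
    x=np.flatnonzero(m[r]); print(r,x.min(),x.max(),ray(c,[(x.min()+x.max())/2,r],51).round(1))
r=np.flatnonzero(m.any(1)).max(); x=np.flatnonzero(m[r]);print("front",r,ray(c,[x.mean(),r],51).round(1))
print(ray(c,[[286,145],[357,145],[287,233],[355,234]],2.5).round(1).tolist())
th=np.radians(172)
E
```

```text
5 310 333 [[321.9 253.4  51. ]]
40 311 333 [[348.2 250.1  51. ]]
80 311 332 [[379.8 245.2  51. ]]
110 311 332 [[404.8 241.7  51. ]]
front 121 [[414.1 239.9  51. ]]
[[435.3, 199.5, 2.5], [445.7, 273.3, 2.5], [532.5, 184.2, 2.5], [544.3, 259.7, 2.5]]
```

```bash
python3 -c "
from h import *
rel((385,244.3,23),171.9)"
```

```text
xyz [ 0.424 -0.008  0.889] a [0.    0.    0.002] rows needed 3.1514382841269066 0.009698560724531905
```

Call:
send_rows --rows '[{"x": 0.22, "y": 0, "z": 0.05, "ax": 0, "ay": 0, "az": 0, "jaw": 1}, {"x": 0.42, "y": -0.01, "z": 0.25, "ax": 0, "ay": 0, "az": 0, "jaw": 1}, {"x": 0.42, "y": -0.01, "z": 0.5, "ax": 0, "ay": 0, "az": 0, "jaw": 1}, {"x": 0.42, "y": -0.01, "z": 0.7, "ax": 0, "ay": 0, "az": 0, "jaw": 1}, {"x": 0.42, "y": -0.01, "z": 0.82, "ax": 0, "ay": 0, "az": 0, "jaw": 1}, {"x": 0.42, "y": -0.01, "z": 0.89, "ax": 0, "ay": 0, "az": 0, "jaw": 1}, {"x": 0.42, "y": -0.01, "z": 0.89, "ax": 0, "ay": 0, "az": 0, "jaw": 1}, {"x": 0.42, "y": -0.01, "z": 0.89, "ax": 0, "ay": 0, "az": 0, "jaw": 1}, {"x": 0.42, "y": -0.01, "z": 0.89, "ax": 0, "ay": 0, "az": 0, "jaw": -1}, {"x": 0.42, "y": -0.01, "z": 0.89, "ax": 0, "ay": 0, "az": 0, "jaw": -1}]'

```text
time: 3.95
tool_pos: [386.2, 243.9, 23.3]
tcp_rot: [3.141, 0.001, 3.002]
contact_force: [0.4, 0.6, 0.1]
grip_width: 76.4
finger_force: 0.0
```

Call:
send_rows --rows '[{"x": 0, "y": 0, "z": 0, "ax": 0, "ay": 0, "az": 0, "jaw": -1}, {"x": 0, "y": 0, "z": 0, "ax": 0, "ay": 0, "az": 0, "jaw": -1}, {"x": 0, "y": 0, "z": 0, "ax": 0, "ay": 0, "az": 0, "jaw": -1}, {"x": 0, "y": 0, "z": 0, "ax": 0, "ay": 0, "az": 0, "jaw": -1}, {"x": 0, "y": 0, "z": -0.1, "ax": 0, "ay": 0, "az": 0, "jaw": -1}, {"x": 0, "y": 0, "z": -0.2, "ax": 0, "ay": 0, "az": 0, "jaw": -1}, {"x": 0, "y": 0, "z": -0.35, "ax": 0, "ay": 0, "az": 0, "jaw": -1}, {"x": 0, "y": 0, "z": -0.35, "ax": 0, "ay": 0, "az": 0, "jaw": -1}, {"x": 0, "y": 0, "z": -0.35, "ax": 0, "ay": 0, "az": 0, "jaw": -1}, {"x": 0, "y": 0, "z": -0.35, "ax": 0, "ay": 0, "az": 0, "jaw": -1}]'

```text
time: 5.2
tool_pos: [385.2, 243.5, 91.8]
tcp_rot: [-3.141, -0.002, 3.002]
contact_force: [0.2, 0.1, -0.5]
grip_width: 0.7
finger_force: 0.0
```

The jaws closed on nothing, so I need to see why.

```bash
python3 - <<'E'
from h import *
out=[]
for n,(a,b,e,f) in {"side":(150,420,30,280),"scene":(140,420,120,330)}.items():
    c,im,d=grab(n); out.append(cv2.resize(im[e:f,a:b,::-1],(400,400)))
cv2.imwrite("pics/miss.png",np.hstack(out))
E
```

```text
(no output)
```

View pics/miss.png

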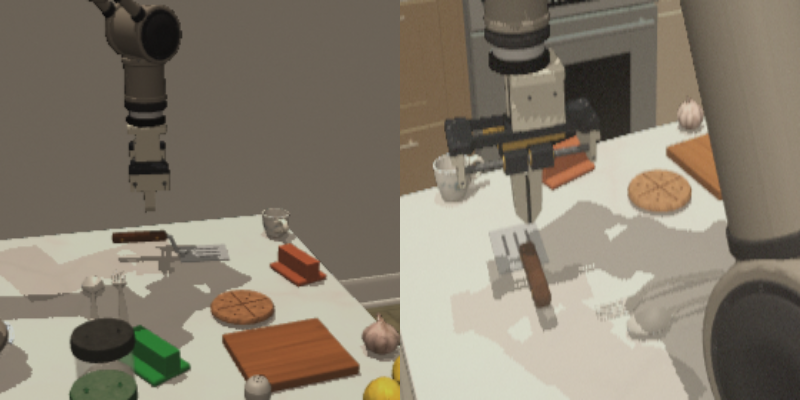

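The turner is untouched. I lifted before the slow fingers had finished closing, so I repeat it with a longer wait.

Call:
send_rows --rows '[{"x": 0, "y": 0, "z": 0, "ax": 0, "ay": 0, "az": 0, "jaw": 0.3}, {"x": 0, "y": 0, "z": 0, "ax": 0, "ay": 0, "az": 0, "jaw": 0.3}, {"x": 0, "y": 0, "z": 0, "ax": 0, "ay": 0, "az": 0, "jaw": 0.3}, {"x": 0, "y": 0, "z": 0, "ax": 0, "ay": 0, "az": 0, "jaw": 0.3}, {"x": 0, "y": 0, "z": 0, "ax": 0, "ay": 0, "az": 0, "jaw": 0.3}, {"x": 0, "y": 0, "z": 0, "ax": 0, "ay": 0, "az": 0, "jaw": 0.3}, {"x": 0, "y": 0, "z": 0.05, "ax": 0, "ay": 0, "az": 0, "jaw": 0.3}, {"x": 0, "y": 0, "z": 0.15, "ax": 0, "ay": 0, "az": 0, "jaw": 0.3}, {"x": 0, "y": 0, "z": 0.27, "ax": 0, "ay": 0, "az": 0, "jaw": 0.3}, {"x": 0, "y": 0, "z": 0.345, "ax": 0, "ay": 0, "az": 0, "jaw": 0.3}]'

```text
time: 6.55
tool_pos: [385.1, 243.5, 22.2]
tcp_rot: [-3.141, -0.001, 3.002]
contact_force: [-0.5, -0.4, -0.5]
grip_width: 59.7
finger_force: 0.0
```

Call:
send_rows --rows '[{"x": 0, "y": 0, "z": 0, "ax": 0, "ay": 0, "az": 0, "jaw": -1}, {"x": 0, "y": 0, "z": 0, "ax": 0, "ay": 0, "az": 0, "jaw": -1}, {"x": 0, "y": 0, "z": 0, "ax": 0, "ay": 0, "az": 0, "jaw": -1}, {"x": 0, "y": 0, "z": 0, "ax": 0, "ay": 0, "az": 0, "jaw": -1}, {"x": 0, "y": 0, "z": 0, "ax": 0, "ay": 0, "az": 0, "jaw": -1}, {"x": 0, "y": 0, "z": 0, "ax": 0, "ay": 0, "az": 0, "jaw": -1}, {"x": 0, "y": 0, "z": 0, "ax": 0, "ay": 0, "az": 0, "jaw": -1}, {"x": 0, "y": 0, "z": 0, "ax": 0, "ay": 0, "az": 0, "jaw": -1}, {"x": 0, "y": 0, "z": 0, "ax": 0, "ay": 0, "az": 0, "jaw": -1}, {"x": 0, "y": 0, "z": 0, "ax": 0, "ay": 0, "az": 0, "jaw": -1}]'

```text
time: 7.8
tool_pos: [385.9, 243.9, 23.9]
tcp_rot: [3.141, 0.0, 3.002]
contact_force: [-1.1, 1.7, 5.1]
grip_width: 21.6
finger_force: 30.0
```

```bash
python3 -c "
from h import *
rel((482.5,210,90),93)"
```

```text
xyz [-0.502 -0.101 -0.331] a [ 0.    -0.     1.317] rows needed 1.9507658365576819 7.383932671875634
```

Call:
send_rows --rows '[{"x": 0, "y": 0, "z": -0.1, "ax": 0, "ay": 0, "az": 0, "jaw": -1}, {"x": 0, "y": 0, "z": -0.2, "ax": 0, "ay": 0, "az": 0.1, "jaw": -1}, {"x": -0.02, "y": 0, "z": -0.33, "ax": 0, "ay": 0, "az": 0.25, "jaw": -1}, {"x": -0.05, "y": -0.01, "z": -0.33, "ax": 0, "ay": 0, "az": 0.4, "jaw": -1}, {"x": -0.1, "y": -0.02, "z": -0.33, "ax": 0, "ay": 0, "az": 0.55, "jaw": -1}, {"x": -0.2, "y": -0.04, "z": -0.33, "ax": 0, "ay": 0, "az": 0.7, "jaw": -1}, {"x": -0.3, "y": -0.06, "z": -0.33, "ax": 0, "ay": 0, "az": 0.85, "jaw": -1}, {"x": -0.4, "y": -0.08, "z": -0.33, "ax": 0, "ay": 0, "az": 0.95, "jaw": -1}, {"x": -0.45, "y": -0.1, "z": -0.33, "ax": 0, "ay": 0, "az": 1, "jaw": -1}, {"x": -0.5, "y": -0.1, "z": -0.33, "ax": 0, "ay": 0, "az": 1, "jaw": -1}]'

```text
time: 9.05
tool_pos: [481.8, 209.6, 89.2]
tcp_rot: [-3.14, -0.0, 1.955]
contact_force: [-0.3, -0.5, -2.0]
grip_width: 22.1
finger_force: 30.0
```

```bash
python3 -c "
from h import *
rel((482.5,210,90),93)"
```

```text
xyz [ 0.     0.004 -0.004] a [-0.002 -0.     0.317] rows needed 0.018471060438185288 1.7786707744565422
```

Next I finish the turn and check the turner's tilt in the hand and the biscuit's position with depth data.

Call:
send_rows --rows '[{"x": 0, "y": 0, "z": 0, "ax": 0, "ay": 0, "az": 0.15, "jaw": -1}, {"x": 0, "y": 0, "z": 0, "ax": 0, "ay": 0, "az": 0.317, "jaw": -1}, {"x": 0, "y": 0, "z": 0, "ax": 0, "ay": 0, "az": 0.317, "jaw": -1}, {"x": 0, "y": 0, "z": 0, "ax": 0, "ay": 0, "az": 0.317, "jaw": -1}, {"x": 0, "y": 0, "z": 0, "ax": 0, "ay": 0, "az": 0.317, "jaw": -1}, {"x": 0, "y": 0, "z": 0, "ax": 0, "ay": 0, "az": 0.317, "jaw": -1}, {"x": 0, "y": 0, "z": 0, "ax": 0, "ay": 0, "az": 0.317, "jaw": -1}, {"x": 0, "y": 0, "z": 0, "ax": 0, "ay": 0, "az": 0.317, "jaw": -1}, {"x": 0, "y": 0, "z": 0, "ax": 0, "ay": 0, "az": 0.317, "jaw": -1}, {"x": 0, "y": 0, "z": 0, "ax": 0, "ay": 0, "az": 0.317, "jaw": -1}]'

```text
time: 10.3
tool_pos: [482.1, 210.1, 89.7]
tcp_rot: [3.142, -0.0, 1.623]
contact_force: [-0.5, -0.1, -1.6]
grip_width: 21.5
finger_force: 30.0
```

```bash
python3 - <<'E'
from h import *
print(bot.get_obs()["tool_pos"],bot.get_obs()["tcp_rot"],bot.get_obs()["moment"])
out=[]
for n,(a,b,e,f) in {"side":(180,420,60,280),"scene":(180,420,90,310)}.items():
    c,im,d=grab(n); P=cloud(c,d); hsv=cv2.cvtColor(im,cv2.COLOR_RGB2HSV); out.append(cv2.resize(im[e:f,a:b,::-1],(400,366)))
    k=(hsv[...,1]>90)&((hsv[...,0]<22)|(hsv[...,0]>170))
    b_=k&(abs(P[...,0]-494)<75)&(abs(P[...,1]+28)<68)&(P[...,2]<25)&(d>0)&(P[...,2]>8); r=cv2.minEnclosingCircle(P[b_][:,:2].astype(np.float32)); print(n,"bis",b_.sum(),r)
    B=(P[...,0]>440)&(P[...,0]<530)&(P[...,1]>45)&(P[...,1]<160)&(P[...,2]>45)&(P[...,2]<80)&(d>0)
    if B.sum()>50:
        Q=P[B]; A=np.c_[Q[:,:2],np.ones(len(Q))]; s=np.linalg.lstsq(A,Q[:,2],rcond=None)[0]; print("blade",B.sum(),Q.mean(0),s,np.percentile(Q,[2,98],axis=0))
cv2.imwrite("pics/held.png",np.hstack(out))
E
```

```text
[482.05612491 210.07273558  89.72963869] [ 3.14152938e+00 -7.71679288e-05  1.62300699e+00] [ 0.09476602  0.09353937 -0.00482183]
side bis 730 ((496.1075134277344, -31.970529556274414), 56.8041877746582)
blade 409 [487.73838387 101.36984943  67.25537717] [1.91851732e-03 1.90823818e-02 6.43852645e+01] [[451.18020229  52.68554253  64.86728507]
 [524.47246649 152.66413081  72.29635161]]
scene bis 739 ((493.5700378417969, -24.38692855834961), 55.05373764038086)
blade 650 [484.6516294  107.3935738   69.57866896] [2.40087625e-03 1.27476943e-02 6.70460599e+01] [[449.69654176  58.66479308  67.38252454]
 [524.82469412 155.36982183  72.15174674]]
```

View pics/held.png

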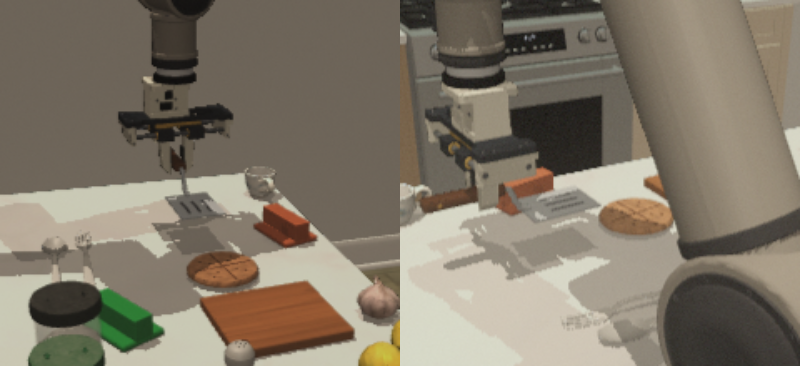

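The turner is held almost level (about 0.9° nose-down), with its tip at y≈55 and the biscuit's near rim at y≈28. I lower it and start the push.

Call:
send_rows --rows '[{"x": 0, "y": 0, "z": 0.1, "ax": 0, "ay": -0.015, "az": 0, "jaw": -1}, {"x": 0, "y": 0, "z": 0.2, "ax": 0, "ay": -0.015, "az": 0, "jaw": -1}, {"x": 0, "y": 0, "z": 0.28, "ax": 0, "ay": -0.015, "az": 0, "jaw": -1}, {"x": 0, "y": 0, "z": 0.315, "ax": 0, "ay": -0.015, "az": 0, "jaw": -1}, {"x": 0, "y": 0, "z": 0.325, "ax": 0, "ay": -0.015, "az": 0, "jaw": -1}, {"x": -0.05, "y": 0, "z": 0.325, "ax": 0, "ay": -0.015, "az": 0, "jaw": -1}, {"x": -0.1, "y": 0, "z": 0.325, "ax": 0, "ay": -0.015, "az": 0, "jaw": -1}, {"x": -0.15, "y": 0, "z": 0.325, "ax": 0, "ay": -0.015, "az": 0, "jaw": -1}, {"x": -0.18, "y": 0, "z": 0.325, "ax": 0, "ay": -0.015, "az": 0, "jaw": -1}, {"x": -0.2, "y": 0, "z": 0.325, "ax": 0, "ay": -0.015, "az": 0, "jaw": -1}]'

```text
time: 11.65
tool_pos: [484.2, 169.7, 24.8]
tcp_rot: [3.141, 0.015, 1.622]
contact_force: [-0.9, -0.0, -3.0]
grip_width: 21.4
finger_force: 30.0
```

```bash
cat > look.py <<'E'
from h import *
import sys
o=bot.get_obs();print(o["time"],o["tool_pos"].round(1),o["tcp_rot"].round(3),o["contact_force"].round(1),o["moment"].round(2))
out=[]
for n,(a,b,e,f) in {"side":(180,420,60,280),"scene":(180,420,90,310)}.items():
    c,im,d=grab(n); P=cloud(c,d); hsv=cv2.cvtColor(im,cv2.COLOR_RGB2HSV); out.append(cv2.resize(im[e:f,a:b,::-1],(400,366)))
    k=(hsv[...,1]>90)&((hsv[...,0]<22)|(hsv[...,0]>170))
    b_=k&(abs(P[...,0]-494)<65)&(P[...,1]<50)&(P[...,1]>(-107 if n=="scene" else -113))&(P[...,2]<25)&(d>0)&(P[...,2]>9); Q=P[b_]; r=cv2.minEnclosingCircle(Q[:,:2].astype(np.float32))
    A=np.c_[Q[:,:2],np.ones(len(Q))]; print(n,"bis",b_.sum(),np.round(r[0],1),round(r[1],1),np.linalg.lstsq(A,Q[:,2],rcond=None)[0].round(3),Q[:,:2].min(0).round(),Q[:,:2].max(0).round())
cv2.imwrite("pics/%s.png"%sys.argv[1],np.hstack(out))
E
python3 look.py l1
```

```text
11.65 [484.2 169.7  24.8] [3.141 0.015 1.622] [-0.9 -0.  -3. ] [ 0.21  0.08 -0.03]
side bis 735 [507.1 -45.2] 67.7 [9.0000e-03 2.2000e-02 1.1483e+01] [ 442. -112.] [551.  21.]
scene bis 591 [494.7 -28.5] 54.4 [ 0.024 -0.019  5.206] [441. -69.] [546.  25.]
```

Call:
send_rows --rows '[{"x": -0.02, "y": 0, "z": 0, "ax": 0, "ay": 0, "az": 0, "jaw": -1}, {"x": -0.04, "y": 0, "z": 0, "ax": 0, "ay": 0, "az": 0, "jaw": -1}, {"x": -0.06, "y": 0, "z": 0, "ax": 0, "ay": 0, "az": 0, "jaw": -1}, {"x": -0.08, "y": 0, "z": 0, "ax": 0, "ay": 0, "az": 0, "jaw": -1}, {"x": -0.095, "y": 0, "z": 0, "ax": 0, "ay": 0, "az": 0, "jaw": -1}, {"x": -0.11, "y": 0, "z": 0, "ax": 0, "ay": 0, "az": 0, "jaw": -1}, {"x": -0.12, "y": 0, "z": 0, "ax": 0, "ay": 0, "az": 0, "jaw": -1}, {"x": -0.13, "y": 0, "z": 0, "ax": 0, "ay": 0, "az": 0, "jaw": -1}, {"x": -0.14, "y": 0, "z": 0, "ax": 0, "ay": 0, "az": 0, "jaw": -1}, {"x": -0.145, "y": 0, "z": 0, "ax": 0, "ay": 0, "az": 0, "jaw": -1}]'

```text
time: 13.0
tool_pos: [485.6, 141.1, 25.2]
tcp_rot: [-3.142, 0.016, 1.623]
contact_force: [-0.0, 0.7, -2.5]
grip_width: 21.5
finger_force: 30.0
```

```bash
python3 look.py l2
```

```text
13.0 [485.6 141.1  25.2] [-3.142  0.016  1.623] [-0.   0.7 -2.5] [ 0.3   0.04 -0.03]
side bis 783 [503.4 -62.6] 61.2 [0.028 0.047 6.065] [ 444. -113.] [552.  -2.]
scene bis 349 [499.4 -45.2] 51.1 [0.041 0.006 0.085] [453. -69.] [547.   2.]
```

View pics/l2.png

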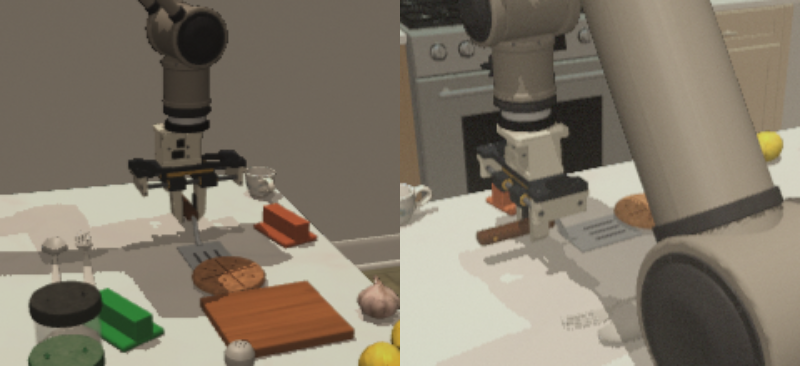

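Both views show the blade under the near rim, with the biscuit at or nearly at the board. I push a few mm more to be sure it's up against the edge.

Call:
send_rows --rows '[{"x": -0.01, "y": 0, "z": 0, "ax": 0, "ay": 0, "az": 0, "jaw": -1}, {"x": -0.02, "y": 0, "z": 0, "ax": 0, "ay": 0, "az": 0, "jaw": -1}, {"x": -0.03, "y": 0, "z": 0, "ax": 0, "ay": 0, "az": 0, "jaw": -1}, {"x": -0.04, "y": 0, "z": 0, "ax": 0, "ay": 0, "az": 0, "jaw": -1}, {"x": -0.05, "y": 0, "z": 0, "ax": 0, "ay": 0, "az": 0, "jaw": -1}, {"x": -0.05, "y": 0, "z": 0, "ax": 0, "ay": 0, "az": 0, "jaw": -1}, {"x": -0.05, "y": 0, "z": 0, "ax": 0, "ay": 0, "az": 0, "jaw": -1}, {"x": -0.05, "y": 0, "z": 0, "ax": 0, "ay": 0, "az": 0, "jaw": -1}, {"x": -0.05, "y": 0, "z": 0, "ax": 0, "ay": 0, "az": 0, "jaw": -1}, {"x": -0.05, "y": 0, "z": 0, "ax": 0, "ay": 0, "az": 0, "jaw": -1}]'

```text
time: 14.35
tool_pos: [486.1, 131.2, 25.3]
tcp_rot: [-3.142, 0.016, 1.623]
contact_force: [0.7, -0.9, -3.0]
grip_width: 21.8
finger_force: 30.0
```

```bash
python3 look.py l3
```

```text
14.35 [486.1 131.2  25.3] [-3.142  0.016  1.623] [ 0.7 -0.9 -3. ] [0.15 0.1  0.02]
side bis 806 [503.2 -66.4] 63.1 [4.0000e-03 7.6000e-02 2.0231e+01] [ 443. -112.] [550.  -3.]
scene bis 300 [499.7 -41.4] 52.1 [ 0.019  0.026 12.946] [452. -64.] [548.   3.]
```

The rim stayed put while the tilt grew, so the biscuit is against the board with the blade about 20 mm under it. Now I lever up to about 45° along the arc.

Call:
send_rows --rows '[{"x": 0, "y": 0, "z": -0.02, "ax": 0, "ay": 0, "az": 0, "jaw": -1}, {"x": -0.005, "y": 0, "z": -0.04, "ax": 0, "ay": 0, "az": 0, "jaw": -1}, {"x": -0.008, "y": 0, "z": -0.06, "ax": 0, "ay": 0, "az": 0, "jaw": -1}, {"x": -0.01, "y": 0, "z": -0.08, "ax": 0, "ay": 0, "az": 0, "jaw": -1}, {"x": -0.025, "y": 0, "z": -0.1, "ax": 0, "ay": 0, "az": 0, "jaw": -1}, {"x": -0.04, "y": 0, "z": -0.125, "ax": 0, "ay": 0, "az": 0, "jaw": -1}, {"x": -0.05, "y": 0, "z": -0.145, "ax": 0, "ay": 0, "az": 0, "jaw": -1}, {"x": -0.065, "y": 0, "z": -0.18, "ax": 0, "ay": 0, "az": 0, "jaw": -1}, {"x": -0.08, "y": 0, "z": -0.21, "ax": 0, "ay": 0, "az": 0, "jaw": -1}, {"x": -0.095, "y": 0, "z": -0.24, "ax": 0, "ay": 0, "az": 0, "jaw": -1}]'

```text
time: 15.7
tool_pos: [487.2, 112.7, 74.1]
tcp_rot: [3.141, 0.016, 1.623]
contact_force: [-0.6, 0.9, -2.8]
grip_width: 21.3
finger_force: 30.0
```

```bash
python3 - <<'E'
from h import *
import json
o=bot.get_obs();print(o["tool_pos"].round(1),o["contact_force"].round(1),o["moment"].round(2))
ims=[]
for n in ("side","scene"):
    c,im,d=grab(n); P=cloud(c,d); hsv=cv2.cvtColor(im,cv2.COLOR_RGB2HSV); ims.append(im)
    k=(hsv[...,1]>90)&((hsv[...,0]<22)|(hsv[...,0]>170))&(d>0)&(abs(P[...,0]-494)<70)&(P[...,1]>-118)&(P[...,1]<30)&(P[...,2]>22)&(P[...,2]<130)
    Q=P[k]
    if len(Q)>30:
        A=np.c_[Q[:,[0,2]],np.ones(len(Q))]; s=np.linalg.svd(Q-Q.mean(0),full_matrices=False)[2][2]; print(n,len(Q),Q.mean(0).round(),"normal",s.round(2),np.percentile(Q,[2,98],axis=0).round())
a,b=ims; cv2.imwrite("pics/lev.png",np.hstack([cv2.resize(a[60:280,180:420,::-1],(400,366)),cv2.resize(b[90:310,180:420,::-1],(400,366))]))
E
```

```text
[487.2 112.7  74.1] [-0.6  0.9 -2.8] [0.19 0.06 0.01]
side 1166 [497. -70.  49.] normal [-0.03  0.7  -0.71] [[447. -97.  23.]
 [548. -41.  78.]]
scene 43 [501. -31.  75.] normal [ 0.01  0.98 -0.22] [[487. -35.  63.]
 [517. -28.  84.]]
```

View pics/lev.png

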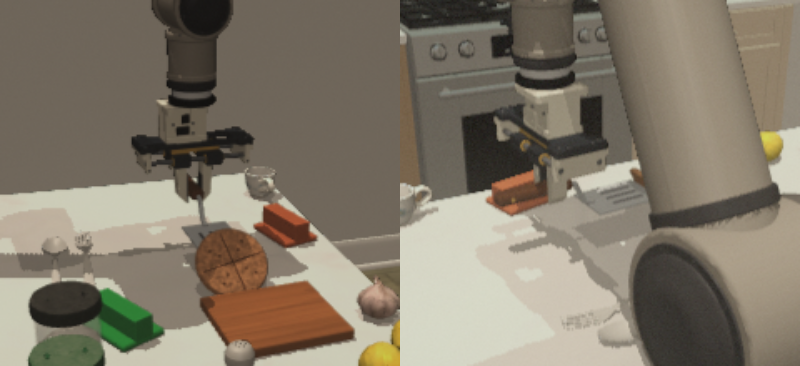

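It is at 45° and rising cleanly on the board's edge, with the blade under it (side view 232,262). I continue over the top.

Call:
send_rows --rows '[{"x": -0.035, "y": 0, "z": -0.03, "ax": 0, "ay": 0, "az": 0, "jaw": -1}, {"x": -0.075, "y": 0, "z": -0.06, "ax": 0, "ay": 0, "az": 0, "jaw": -1}, {"x": -0.12, "y": 0, "z": -0.08, "ax": 0, "ay": 0, "az": 0, "jaw": -1}, {"x": -0.165, "y": 0, "z": -0.1, "ax": 0, "ay": 0, "az": 0, "jaw": -1}, {"x": -0.215, "y": 0, "z": -0.11, "ax": 0, "ay": 0, "az": 0, "jaw": -1}, {"x": -0.26, "y": 0, "z": -0.12, "ax": 0, "ay": 0, "az": 0, "jaw": -1}, {"x": -0.3, "y": 0, "z": -0.125, "ax": 0, "ay": 0, "az": 0, "jaw": -1}, {"x": -0.34, "y": 0, "z": -0.13, "ax": 0, "ay": 0, "az": 0, "jaw": -1}, {"x": -0.38, "y": 0, "z": -0.14, "ax": 0, "ay": 0, "az": 0, "jaw": -1}, {"x": -0.42, "y": 0, "z": -0.16, "ax": 0, "ay": 0, "az": 0, "jaw": -1}]'

```text
time: 17.05
tool_pos: [491.3, 29.1, 107.0]
tcp_rot: [-3.141, 0.016, 1.623]
contact_force: [0.7, 0.1, -1.0]
grip_width: 21.6
finger_force: 30.0
```

```bash
cat > bis.py <<'E'
from h import *
o=bot.get_obs();print(o["time"],o["tool_pos"].round(1),o["contact_force"].round(1))
for n in ("side",):
    c,im,d=grab(n); P=cloud(c,d); hsv=cv2.cvtColor(im,cv2.COLOR_RGB2HSV)
    cv2.imwrite("pics/t%d.png"%(o["time"]*100),im[:,:,::-1])
    k=(hsv[...,1]>60)&((hsv[...,0]<25)|(hsv[...,0]>165))&(d>0)&(abs(P[...,0]-500)<90)&(P[...,1]>-270)&(P[...,1]<0)&(P[...,2]>22)&(P[...,2]<130)
    Q=P[k]; s=np.linalg.svd(Q-Q.mean(0),full_matrices=False)[2][2]; print(len(Q),Q.mean(0).round(),"normal",s.round(2),np.percentile(Q,[2,50,98],axis=0).round().tolist())
E
python3 bis.py
```

```text
17.05 [491.3  29.1 107. ] [ 0.7  0.1 -1. ]
876 [ 498. -146.   31.] normal [ 0.02  0.25 -0.97] [[451.0, -189.0, 23.0], [498.0, -150.0, 31.0], [549.0, -93.0, 34.0]]
```

The biscuit now lies scored face down on the board, top at about 32 mm and centre near y=−140. Next I lift and swing the turner toward the rest.

Call:
send_rows --rows '[{"x": 0, "y": 0, "z": -0.1, "ax": 0, "ay": 0, "az": 0, "jaw": -1}, {"x": 0.05, "y": 0, "z": -0.2, "ax": 0, "ay": 0, "az": -0.1, "jaw": -1}, {"x": 0.1, "y": 0.05, "z": -0.2, "ax": 0, "ay": 0, "az": -0.25, "jaw": -1}, {"x": 0.15, "y": 0.1, "z": -0.2, "ax": 0, "ay": 0, "az": -0.4, "jaw": -1}, {"x": 0.18, "y": 0.15, "z": -0.2, "ax": 0, "ay": 0, "az": -0.55, "jaw": -1}, {"x": 0.18, "y": 0.2, "z": -0.2, "ax": 0, "ay": 0, "az": -0.7, "jaw": -1}, {"x": 0.18, "y": 0.25, "z": -0.2, "ax": 0, "ay": 0, "az": -0.85, "jaw": -1}, {"x": 0.18, "y": 0.3, "z": -0.2, "ax": 0, "ay": 0, "az": -1, "jaw": -1}, {"x": 0.18, "y": 0.35, "z": -0.2, "ax": 0, "ay": 0, "az": -1, "jaw": -1}, {"x": 0.18, "y": 0.35, "z": -0.2, "ax": 0, "ay": 0, "az": -1, "jaw": -1}]'

```text
time: 18.35
tool_pos: [559.9, 69.7, 146.3]
tcp_rot: [-3.128, 0.008, 2.667]
contact_force: [-0.8, 0.1, -2.0]
grip_width: 21.7
finger_force: 30.0
```

```bash
python3 bis.py; python3 -c "
from h import *
rel((569.6,69.4,110),194.5,1)
rel((569.6,69.4,110),194.5,-1)
rel((569.6,69.4,110),194.5)"
```

```text
18.35 [559.9  69.7 146.3] [-0.8  0.1 -2. ]
861 [ 498. -148.   30.] normal [-0.02 -0.05  1.  ] [[451.0, -188.0, 23.0], [497.0, -151.0, 31.0], [550.0, -98.0, 33.0]]
xyz [-0.045  0.024  0.181] a [-0.021 -0.014 -0.694] rows needed 0.6016492722127917 3.894491594566487
xyz [-0.045  0.024  0.181] a [-0.009  0.018 -0.694] rows needed 0.6016492722127917 3.8950104686011464
xyz [-0.045  0.024  0.181] a [-0.015  0.002 -0.694] rows needed 0.6016492722127917 3.8936794377282036
```

Call:
send_rows --rows '[{"x": 0, "y": 0, "z": 0, "ax": 0, "ay": 0, "az": -0.17, "jaw": -1}, {"x": 0, "y": 0, "z": 0, "ax": -0.01, "ay": -0.01, "az": -0.34, "jaw": -1}, {"x": -0.02, "y": 0.01, "z": 0, "ax": -0.02, "ay": -0.014, "az": -0.5, "jaw": -1}, {"x": -0.045, "y": 0.024, "z": 0.05, "ax": -0.02, "ay": -0.014, "az": -0.694, "jaw": -1}, {"x": -0.045, "y": 0.024, "z": 0.1, "ax": -0.02, "ay": -0.014, "az": -0.694, "jaw": -1}, {"x": -0.045, "y": 0.024, "z": 0.18, "ax": -0.02, "ay": -0.014, "az": -0.694, "jaw": -1}, {"x": -0.045, "y": 0.024, "z": 0.18, "ax": -0.02, "ay": -0.014, "az": -0.694, "jaw": -1}, {"x": -0.045, "y": 0.024, "z": 0.18, "ax": -0.02, "ay": -0.014, "az": -0.694, "jaw": -1}, {"x": -0.045, "y": 0.024, "z": 0.18, "ax": -0.02, "ay": -0.014, "az": -0.694, "jaw": -1}, {"x": -0.045, "y": 0.024, "z": 0.18, "ax": -0.02, "ay": -0.014, "az": -0.694, "jaw": -1}]'

```text
time: 19.65
tool_pos: [569.9, 69.4, 110.8]
tcp_rot: [-3.14, 0.018, -2.886]
contact_force: [-0.1, 0.4, -1.8]
grip_width: 21.9
finger_force: 30.0
```

```bash
cat > bl.py <<'E'
from h import *
o=bot.get_obs();print(o["time"],o["tool_pos"].round(1),o["tcp_rot"].round(3))
zb=o["tool_pos"][2]-23
for n in ("side","scene"):
    c,im,d=grab(n); P=cloud(c,d); hsv=cv2.cvtColor(im,cv2.COLOR_RGB2HSV); cv2.imwrite("pics/b%s%d.png"%(n,o["time"]*100),im[:,:,::-1])
    red=(hsv[...,1]>90)&((hsv[...,0]<22)|(hsv[...,0]>170))
    k=(d>0)&(abs(P[...,0]-670)<80)&(abs(P[...,1]-95)<70)&(abs(P[...,2]-zb-2)<12)&(hsv[...,1]<70); Q=P[k]
    if len(Q)>50:
        A=np.c_[Q[:,:2],np.ones(len(Q))]; s=np.linalg.lstsq(A,Q[:,2],rcond=None)[0]; r=cv2.minAreaRect(Q[:,:2].astype(np.float32)); print(n,"blade",len(Q),np.median(Q,0).round(1),s.round(3),np.round(r[0],1),np.round(r[1],1),round(r[2],1))
    k=red&(d>0)&(abs(P[...,0]-646)<70)&(abs(P[...,1]-89)<75)&(P[...,2]>34)&(P[...,2]<46); T=P[k]
    if len(T)>20: r=cv2.minAreaRect(T[:,:2].astype(np.float32)); print("  rest top",len(T),np.round(r[0],1),np.round(r[1],1),round(r[2],1))
E
python3 bl.py
```

```text
19.65 [569.9  69.4 110.8] [-3.14   0.018 -2.886]
side blade 353 [670.8  87.8  90.2] [-2.0000e-03  1.0000e-03  9.1654e+01] [668.2  93. ] [112.5  78.7] 15.2
  rest top 179 [646.2  88.7] [ 31. 103.] 13.7
scene blade 403 [672.7 103.4  92.7] [ 7.0000e-03 -6.0000e-03  8.8866e+01] [669.1  96.5] [110.7  79.6] 16.2
  rest top 264 [645.8  93.2] [ 34.1 100.6] 14.1
```

The blade is level and its balance point is over the ridge to within about 2 mm. I lower it onto the ridge.

Call:
send_rows --rows '[{"x": 0, "y": 0, "z": 0.06, "ax": 0, "ay": 0, "az": 0, "jaw": -1}, {"x": 0, "y": 0, "z": 0.12, "ax": 0, "ay": 0, "az": 0, "jaw": -1}, {"x": 0, "y": 0, "z": 0.17, "ax": 0, "ay": 0, "az": 0, "jaw": -1}, {"x": 0, "y": 0, "z": 0.2, "ax": 0, "ay": 0, "az": 0, "jaw": -1}, {"x": 0, "y": 0, "z": 0.215, "ax": 0, "ay": 0, "az": 0, "jaw": -1}, {"x": 0, "y": 0, "z": 0.225, "ax": 0, "ay": 0, "az": 0, "jaw": -1}, {"x": 0, "y": 0, "z": 0.23, "ax": 0, "ay": 0, "az": 0, "jaw": -1}, {"x": 0, "y": 0, "z": 0.235, "ax": 0, "ay": 0, "az": 0, "jaw": -1}, {"x": 0, "y": 0, "z": 0.235, "ax": 0, "ay": 0, "az": 0, "jaw": -1}, {"x": 0, "y": 0, "z": 0.235, "ax": 0, "ay": 0, "az": 0, "jaw": -1}]'

```text
time: 21.0
tool_pos: [570.6, 69.6, 63.5]
tcp_rot: [-3.14, 0.018, -2.886]
contact_force: [-0.5, 0.2, -1.8]
grip_width: 21.6
finger_force: 30.0
```

```bash
python3 bl.py; python3 -c "
from h import *
for _ in range(1):
    o=bot.get_obs(); print(o['contact_force'],o['moment'])"
```

```text
21.0 [570.6  69.6  63.5] [-3.14   0.018 -2.886]
side blade 360 [673.1  86.6  42.8] [-3.0000e-03 -2.0000e-03  4.5455e+01] [670.   94.3] [110.2  79.1] 14.6
  rest top 45 [646.6  87. ] [ 30.3 105.6] 15.2
scene blade 429 [673.  104.1  45.5] [ 1.2000e-02 -4.0000e-03  3.7574e+01] [670.2  98.7] [115.6  75.4] 13.0
  rest top 64 [641.5 104. ] [29.8 77.9] 11.4
[-0.17670641  0.21136951 -1.98364897] [0.027042   0.15755551 0.00531585]
```

Call:
send_rows --rows '[{"x": 0, "y": 0, "z": 0.002, "ax": 0, "ay": 0, "az": 0, "jaw": -1}, {"x": 0, "y": 0, "z": 0.004, "ax": 0, "ay": 0, "az": 0, "jaw": -1}, {"x": 0, "y": 0, "z": 0.006, "ax": 0, "ay": 0, "az": 0, "jaw": -1}, {"x": 0, "y": 0, "z": 0.006, "ax": 0, "ay": 0, "az": 0, "jaw": -1}, {"x": 0, "y": 0, "z": 0.006, "ax": 0, "ay": 0, "az": 0, "jaw": -1}, {"x": 0, "y": 0, "z": 0.006, "ax": 0, "ay": 0, "az": 0, "jaw": -1}, {"x": 0, "y": 0, "z": 0.006, "ax": 0, "ay": 0, "az": 0, "jaw": -1}, {"x": 0, "y": 0, "z": 0.006, "ax": 0, "ay": 0, "az": 0, "jaw": -1}, {"x": 0, "y": 0, "z": 0.006, "ax": 0, "ay": 0, "az": 0, "jaw": -1}, {"x": 0, "y": 0, "z": 0.006, "ax": 0, "ay": 0, "az": 0, "jaw": -1}]'

```text
time: 22.35
tool_pos: [570.5, 69.5, 62.8]
tcp_rot: [-3.14, 0.018, -2.886]
contact_force: [-3.4, -1.3, 5.6]
grip_width: 21.7
finger_force: 30.0
```

Contact made. I ease off slightly and release.

Call:
send_rows --rows '[{"x": 0, "y": 0, "z": -0.003, "ax": 0, "ay": 0, "az": 0, "jaw": -1}, {"x": 0, "y": 0, "z": -0.003, "ax": 0, "ay": 0, "az": 0, "jaw": -1}, {"x": 0, "y": 0, "z": -0.003, "ax": 0, "ay": 0, "az": 0, "jaw": 0.2}, {"x": 0, "y": 0, "z": -0.003, "ax": 0, "ay": 0, "az": 0, "jaw": 0.2}, {"x": 0, "y": 0, "z": -0.003, "ax": 0, "ay": 0, "az": 0, "jaw": 0.2}, {"x": 0, "y": 0, "z": -0.003, "ax": 0, "ay": 0, "az": 0, "jaw": 0.2}, {"x": 0, "y": 0, "z": -0.003, "ax": 0, "ay": 0, "az": 0, "jaw": 0.2}, {"x": 0, "y": 0, "z": -0.003, "ax": 0, "ay": 0, "az": 0, "jaw": 0.2}, {"x": 0, "y": 0, "z": -0.003, "ax": 0, "ay": 0, "az": 0, "jaw": 0.2}, {"x": 0, "y": 0, "z": -0.003, "ax": 0, "ay": 0, "az": 0, "jaw": 0.2}]'

```text
time: 23.6
tool_pos: [570.5, 69.6, 62.8]
tcp_rot: [-3.14, 0.018, -2.886]
contact_force: [0.3, -0.2, -0.6]
grip_width: 55.4
finger_force: 0.0
```

```bash
python3 bl.py
```

```text
23.6 [570.5  69.6  62.8] [-3.14   0.018 -2.886]
side blade 354 [673.7  87.9  42.3] [-1.5000e-02 -3.0000e-03  5.3089e+01] [670.3  93.5] [112.7  79.2] 14.5
  rest top 43 [657.8  86.2] [100.6  30.1] 89.0
scene blade 379 [675.4 107.2  44.9] [6.0000e-03 3.0000e-03 4.0321e+01] [673.3  99.8] [106.2  78. ] 15.3
  rest top 65 [645.2  92.9] [27.9 99.7] 13.6
```

Level and balancing. I retreat straight up.

Call:
send_rows --rows '[{"x": 0, "y": 0, "z": -0.03, "ax": 0, "ay": 0, "az": 0, "jaw": 0.2}, {"x": 0, "y": 0, "z": -0.1, "ax": 0, "ay": 0, "az": 0, "jaw": 0.2}, {"x": 0, "y": 0, "z": -0.2, "ax": 0, "ay": 0, "az": 0, "jaw": 0.2}, {"x": 0, "y": 0, "z": -0.35, "ax": 0, "ay": 0, "az": 0, "jaw": 0.2}, {"x": 0, "y": 0, "z": -0.5, "ax": 0, "ay": 0, "az": 0, "jaw": 0.2}, {"x": 0, "y": 0, "z": -0.6, "ax": 0, "ay": 0, "az": 0, "jaw": 0.2}, {"x": 0, "y": 0, "z": -0.6, "ax": 0, "ay": 0, "az": 0, "jaw": 0.2}, {"x": 0, "y": 0, "z": -0.6, "ax": 0, "ay": 0, "az": 0, "jaw": 0.2}, {"x": 0, "y": 0, "z": -0.6, "ax": 0, "ay": 0, "az": 0, "jaw": 0.2}, {"x": 0, "y": 0, "z": -0.6, "ax": 0, "ay": 0, "az": 0, "jaw": 0.2}]'

```text
time: 24.95
tool_pos: [568.1, 69.2, 182.0]
tcp_rot: [-3.141, 0.016, -2.886]
contact_force: [-0.4, 0.2, -0.3]
grip_width: 54.9
finger_force: 0.0
```

```bash
python3 bis.py; python3 - <<'E'
from h import *
out=[]
for n,(a,b,e,f) in {"side":(180,420,60,280),"scene":(140,420,90,310)}.items():
    c,im,d=grab(n); out.append(cv2.resize(im[e:f,a:b,::-1],(400,366)))
cv2.imwrite("pics/end.png",np.hstack(out))
E
```

```text
24.95 [568.1  69.2 182. ] [-0.4  0.2 -0.3]
863 [ 498. -148.   29.] normal [-0.02 -0.05  1.  ] [[451.0, -189.0, 23.0], [497.0, -150.0, 30.0], [550.0, -97.0, 33.0]]
```

View pics/end.png

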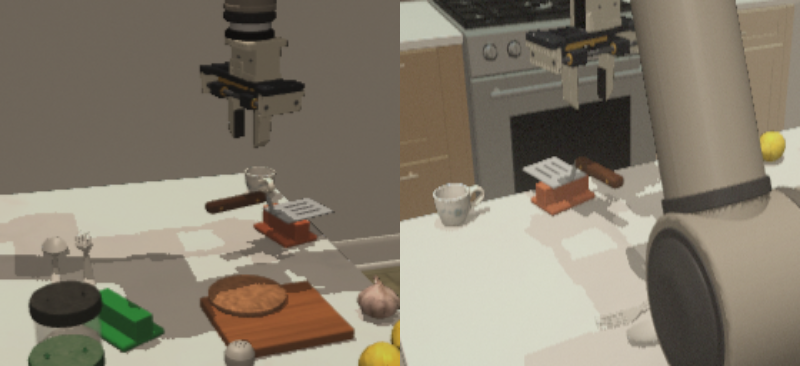

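The biscuit lies plain side up on the board (247,295 in the side half). The turner balances level on the terracotta rest, the gripper is clear, and the bystanders look untouched.

```bash
python3 -c "
from plant import bot
print(bot.close_job())"
```

```text
the job is handed in; nothing more can be done
None
```

I handed the job in at about 25 s; no verdict came back, but the last pictures show the biscuit flat on the board plain underside up, the turner released and level across the terracotta rest, and the mug, salt shaker and garlic where they were.

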